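# Weigh a tote of brass leg caps on the hanging spring scale

## Task

Weigh the small wooden tote of brass leg caps: lift it off the bench by its steel handle rod, hang the kink in the middle of the rod in the hook of the hanging dial scale, and ease the weight down onto the spring slowly, a centimetre or two a second, letting go only when the scale carries all of it, so that the pointer neither drops nor springs back as you let go. Leave the tote hanging level and still, clear of the bench, with all three caps in it; do not pull the hook down to its stop, do not bump the scale, and leave the other things on the bench where they are.

Things in the scene. Friction and masses are not known exactly. Their poses are not given: they have to be found in the camera images.
- tote: the load: open wooden tote 180 x 84 mm, walls 50 mm high, 8 mm thick, three cells in a row with a brass cap in each; end stiles 36 mm wide, 10 mm thick, 166 mm high; between them a 10 mm round steel rod handle along its x axis, kinked up over its middle 44 mm. With caps 0.3 to 0.96 kg, unknown. Origin: centre of underside; z up; x points roughly away from the robot at the start
- tote_kink (a point): top of the kink in the rod handle: on the rod's centre line at its very middle, 161 mm above the tote's underside, 11 mm above the straight parts; axes as the tote's. This is where the hook belongs
- tote_grip (a point): a place to grip the rod: on the centre line of its straight part nearer the robot, 52 mm along the tote's -x from the kink, 150 mm above the underside; 28 mm from the stile. A tool tilted some 25 to 40 degrees, its body leaning back towards the tote's -x, stays clear of the dial case when hanging
- cap0: brass leg cap in the tote's cell nearest the robot, 39 mm in diameter, 42 mm high, loose, about 50 g. Origin: centre of its underside
- cap1: the same, middle cell
- cap2: the same, far cell
- scale: the hanging dial scale and its stand; the hook opens towards its +y, its -x faces the robot roughly. Origin: on the bench straight below the hook, z up. In this frame: post 34 mm thick at x +160, y -150 mm on a flange 110 mm wide, 10 mm high; bracket arm at 595 mm height from the post to above the hook, its brace down to 510 mm. Nothing lies between hook and bench
- scale_case (a point): centre of the round white dial case above the hook: 160 mm in diameter, 58 mm thick along the scale's x over bezels and pointers, 475 mm above the bench; a short gland below it reaches down to 387 mm. Axes as the scale's
- hook_seat (a point): where the centre of the kink lies when seated in the bowl of the hook: 285 mm above the bench with the scale empty; moves with the hook; axes as the scale's. 8 mm round steel bent in the y-z plane; from the seat in mm (y, z): underside 0, -14; top of the upturned tip +20, +15; shank on y = 0 above +37, bent out to y = -15 below. The rod goes in from +y over the tip, 25 mm or more up, then down
- hook (a joint): how far the hook is drawn down on its spring, m: 0 empty, stop at 0.115. The spring gives about 9 mm per newton (110 N/m), so the tote draws it down some 27 to 86 mm by its weight; lightly damped. The pointer turns with it
- tray: bystander: wooden tray of similar size, 150 x 95 x 40 mm, without stiles or handle; origin under its centre
- bun: bystander: small turned wooden bun foot in the tray, 36 mm across; origin under its centre
- gouge0: bystander: carving gouge lying on the bench, about 250 mm long; origin under its middle
- gouge1: bystander: carving gouge, as the other
- mallet: bystander: round wooden carver's mallet lying on its side, 230 mm long, 76 mm across; origin under its middle
- glue: bystander: white glue bottle, 60 mm across, 160 mm high
- wax: bystander: flat wax tin, 80 mm across, 35 mm high
- stone: bystander: oilstone in its wooden base, 210 x 70 x 41 mm
- table: the bench, its top at height 0

How it is judged:
On the way, in this order (a step that is already met when the one before it is completed fails the run):
1. the tote is lifted clear of the bench, held by the fingers, not yet on the hook (height (world z) of tote above 0.03 m and contact force between the fingers and tote above 1 N and value of joint hook below 0.005 m), for 0.2 s.
2. the kink of the rod sits in the hook (within 12 mm of its seat) and the hook is drawn down at least 15 mm while the fingers still hold the rod (distance between tote_kink and hook_seat below 0.012 m and value of joint hook above 0.015 m and contact force between the fingers and tote above 1 N), for 0.2 s.
At the end, for the whole second after the job is handed in: the kink of the rod rests in the hook (within 10 mm of its seat) with the hook drawn down more than 20 mm by the weight; the pointer has settled (hook slower than 15 mm/s), the tote hangs level within 10 degrees and still (under 40 mm/s), off the bench by more than 20 mm, with the three caps in it (distance between tote_kink and hook_seat below 0.01 m and value of joint hook above 0.02 m and velocity of joint hook between -0.015 and 0.015 m/s and angle between tote's own z axis and vertical below 0.17 rad and linear speed of tote below 0.04 m/s and contact force between tote and table below 0.1 N and height (world z) of tote above 0.02 m and x of cap0 in the frame of tote between -0.09 and 0.09 m and y of cap0 in the frame of tote between -0.042 and 0.042 m and z of cap0 in the frame of tote between -0.01 and 0.045 m and x of cap1 in the frame of tote between -0.09 and 0.09 m and y of cap1 in the frame of tote between -0.042 and 0.042 m and z of cap1 in the frame of tote between -0.01 and 0.045 m and x of cap2 in the frame of tote between -0.09 and 0.09 m and y of cap2 in the frame of tote between -0.042 and 0.042 m and z of cap2 in the frame of tote between -0.01 and 0.045 m); the robot touches nothing.
It fails at once if the hook moves on its spring faster than 55 mm/s, down or up (load dropped, jerked or let spring back) (velocity of joint hook below -0.055 m/s or velocity of joint hook above 0.055 m/s).
It fails at once if the hook is pulled down to its stop (beyond 108 mm) (value of joint hook above 0.108 m).
It fails at once if the robot bumps the scale, hook or stand (over 6 N) (contact force between any of the arm, the fingers and scale above 6 N).
It fails at once if the tote is knocked or forced against the scale, hook or stand (over 20 N) (contact force between tote and scale above 20 N).
It fails at once if a bystander is moved by more than 30 mm (distance of any of tray, bun, gouge0, gouge1, mallet, glue, wax, stone from where it was at the start of the episode above 0.03 m).
It also fails if it takes over 67 s, if anything falls off the work surface, if the arm or the gripper's body presses on something with over 40 N, if the wrist force passes 120 N, or if a joint passes its speed limit or range.

## Robot

A 7-joint arm with a two-finger parallel gripper is mounted at the origin on the work surface. World frame = base frame: x ahead of the robot, y to its left, z up, the work surface at z = 0. Lengths are in m, angles in rad, forces in N, time in s.
With the tool pointing down it reaches from about 0.4 to 0.875 m from the base axis. Payload 19.3 kg.
Tool frame: the origin (TCP) lies on the centre line of the jaws, within the pads' length; the fingertips stand 14 mm ahead of it and the grasp point (between the pads) lies 5 mm behind it; x points along the fingers, y is the direction in which the jaws open and shut, and the axes are right-handed (so a half turn about x gives the same grasp; the last joint's range is limited). The gripper opens to 85 mm and grips with 20 to 120 N. Pads are 22 mm wide; open, the fingers measure 114 mm over their backs; the gripper's body (76 mm by 85 mm) begins 54 mm behind the grasp point. The pads swing forward as they close: fully open they stand 13 mm farther back than shut.
Start: joints at [-1.246, 0.521, -0.036, 1.599, 0.021, 1.021, -0.113], TCP at [0.24, 0.577, 0.245] pointing down, gripper open.
Joint ranges: [-2.91, 2.91], [-0.3, 2.13], [-1.5, 1.42], [0.17, 2.43], [-1.26, 4.41], [0.16, 1.93], [-2.52, 2.52]. Speed limits (rad/s): [1.89, 1.89, 2.39, 2.39, 3.01, 3.01, 3.01].

## Interface

Orientations are given as [roll, pitch, yaw] about the fixed x, y, z axes, in that order (R = Rz(yaw) Ry(pitch) Rx(roll)).
In Python, from workcell import monitor, optics, bot gives the robot as it stands.
- The arm moves only by the tool arm_command, never from a script. Its arguments are lists of equal length, an entry for each row: "delta_pos": the shift along the tool's x, y, z as a fraction of full scale, a list of three; "rotation": the turn, a rotation vector about the tool's x, y, z as a fraction of full scale, a list of three. In form: {"delta_pos": [[dx, dy, dz], ...], "rotation": [[wx, wy, wz], ...]}. A call has 1 to 10 rows; each row shifts and turns the pose as measured when the row begins, along the tool's axes as they then stand; what a row does not reach is not made up. Full scale, the value 1, is 30 mm for a shift and 6 degrees for a turn. A row lasts 1/10 s, in which the tool goes at most 50 mm and 8.59 degrees, less where a joint would pass 70% of its speed; a pose out of reach is approached as far as the arm can. A call with a number of a shift or a turn outside -1 to 1 is refused whole. A call with a gripper value outside its range is refused whole. "gripper" is the closure, from -1 (fully open) to 1 (shut), so that 0 is half open, set as the call begins (left out, the last holds). The fingers move at their own pace and stop on an object; "grip_force" is the grip in N (left out, the last holds). Time passes only in rows, so rows that do not move let the fingers close. It gives the time, the measured TCP pose, the force and the opening at its end, in the units of the state.
- monitor.observe(): the state, without advancing time (a new reading comes with each control period).
- optics.grab_frame(name): name is "scene" or "top" or "wrist"; returns the picture (480x640x3 uint8, red, green, blue); there is no depth.
- optics.camera_params(name): a dict with "fx", "fy", "cx", "cy" (pixels), "origin" and "rotation" of the camera in the world. Camera axes: x right, y down, z forward; pixel columns grow to the right and rows downward; lengths in m; the calibration is good to about 2 mm. A picture is of the moment at which its call begins: read the wrist's pose just before it. camera_params takes no time and is no camera call; for the wrist camera it gives the pose at the moment of the call.
- bot.job_done(): hands the job in, once; it reports no verdict.
The state is a dict: "clock": time; "qpos": joint angles; "qd": joint speeds; "joint_efforts": joint torques, N m; "position": TCP position; "tool_rot": TCP orientation; "force": force on the tool from outside, world axes, zero at the start; "moment": the same for the moment, N m; "grip_width": finger opening in m.
Only numpy, scipy, OpenCV 4.12 (cv2) and the standard library are available. Lean on these libraries where they do the work, as an engineer would, in place of code of your own. Each camera call takes 0.05 s, during which the arm holds its last target. There are 200 camera calls.

## Working session

There is one attempt and no reset: what is moved stays moved. The work goes in short steps, Python scripts to look and compute and a tool call to move; the robot and the scene stay as the last step left them, time stands still between calls to the robot, and variables do not carry over. Pictures are saved under pics/ and viewed, about 8 in all and at most 12, crops included, and the job is handed in when it is done.

Besides the shell and the picture viewer there is one more tool, called after "Request:" by a JSON object that holds its "api" and its "payload". arm_command: Moves the arm, as the interface text tells. Its arguments: {"type":"object","properties":{"delta_pos":{"type":"array","items":{"type":"array","items":{"type":"number"}}},"rotation":{"type":"array","items":{"type":"array","items":{"type":"number"}}},"gripper":{"type":"number"},"grip_force":{"type":"number"}},"required":["delta_pos","rotation"]}

```bash
mkdir -p pics
cat > h.py <<'E'
import numpy as np, cv2
from workcell import monitor, optics, bot
def snap(n,f):
    p=optics.camera_params(n); im=optics.grab_frame(n); cv2.imwrite('pics/'+f,im[:,:,::-1]); return im,p
def ray(p,u,v):
    d=np.array([(u-p['cx'])/p['fx'],(v-p['cy'])/p['fy'],1.]); return np.array(p['origin']),np.array(p['rotation'])@d
def plane(p,u,v,z):
    o,d=ray(p,u,v); return o+d*(z-o[2])/d[2]
def tri(p1,a,p2,b):
    o1,d1=ray(p1,*a);o2,d2=ray(p2,*b)
    s=np.linalg.lstsq(np.c_[d1,-d2],o2-o1,rcond=None)[0]
    x,y=o1+s[0]*d1,o2+s[1]*d2; return (x+y)/2,np.linalg.norm(x-y)
def proj(p,X):
    c=np.array(p['rotation']).T@(np.array(X)-p['origin']); return np.array([p['fx']*c[0]/c[2]+p['cx'],p['fy']*c[1]/c[2]+p['cy']])
E
python3 - <<'E'
from h import *
for n in('scene','top'):
    im,p=snap(n,n+'0.png'); print(n,p)
print(monitor.observe())
E
```

```text
scene {'fx': 603.3851550540603, 'fy': 603.3851550540603, 'cx': 318.0117460184458, 'cy': 234.7484627351263, 'origin': array([1.32209706, 0.74074761, 1.35475948]), 'rotation': array([-2.36248115,  0.01645795,  2.30014376])}
top {'fx': 445.50517246758056, 'fy': 445.50517246758056, 'cx': 317.3482870854222, 'cy': 239.00358734719538, 'origin': array([0.36123698, 0.00557619, 1.58046841]), 'rotation': array([-2.99153192, -0.01377923, -1.57553351])}
{'clock': 0.1, 'qpos': array([-1.24622285,  0.52194981, -0.03630728,  1.59992914,  0.02117153,
        1.02110258, -0.11279874]), 'qd': array([ 0.00114579, -0.00057886, -0.00091045, -0.00172603,  0.00122258,
       -0.00025062, -0.00088073]), 'joint_efforts': array([ 5.28705481e-03, -9.28486991e+01,  1.98510580e+00, -3.70532620e+01,
        1.82471395e-02,  5.46275871e-03,  2.10099910e-05]), 'position': array([0.24030051, 0.5766556 , 0.24479419]), 'tool_rot': array([-1.51536519,  1.56979127, -1.91018114]), 'force': array([-0.35797124, -0.08776525,  0.00405769]), 'moment': array([ 0.01400011, -0.05605872, -0.02933047]), 'grip_width': 0.08558299932289876}
```

View pics/scene0.png

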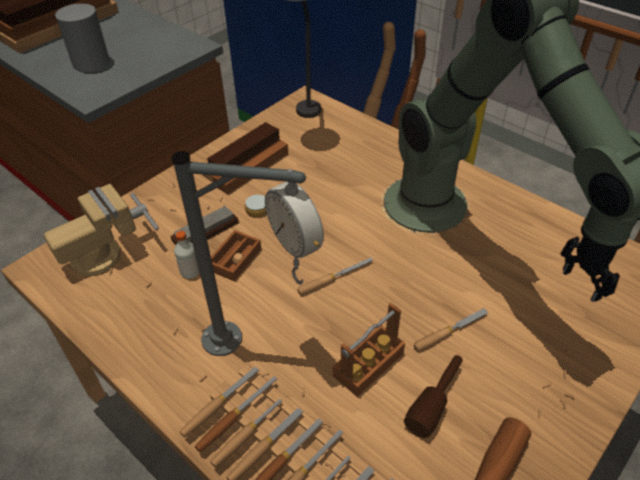

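View pics/top0.png

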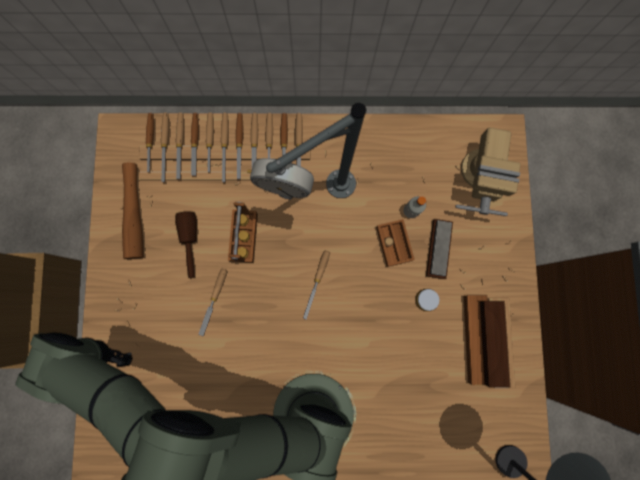

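Both views show the tote (top ~(244,235), scene ~(370,350)) and the scale (case at top ~(283,180), scene ~(295,218), hook at scene ~(297,275)). I'll crop for detail.

```bash
sed -i 's/p=optics.camera_params(n);/p=dict(optics.camera_params(n)); p["rotation"]=R.from_euler("xyz",p["rotation"]).as_matrix();/; 1a from scipy.spatial.transform import Rotation as R' h.py
python3 - <<'E'
import cv2,numpy as np
t=cv2.imread('pics/top0.png');s=cv2.imread('pics/scene0.png')
f=lambda im,x,y,w,h,k:cv2.resize(im[y:y+h,x:x+w],None,fx=k,fy=k,interpolation=cv2.INTER_CUBIC)
a=f(s,320,290,100,100,4); b=f(s,240,160,100,140,4)[:,:]; c=f(t,220,190,50,85,4); 
c=f(t,220,195,50,75,8)
out=np.zeros((600,800,3),np.uint8)
out[:400,:400]=a; out[:560,400:800]=b[:560]
d=f(t,220,195,50,50,4); out[400:600,:200]=d; d=f(t,220,230,50,50,4); out[400:600,200:400]=d
cv2.imwrite('pics/crop0.png',out)
E
```

```text
(no output)
```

View pics/crop0.png

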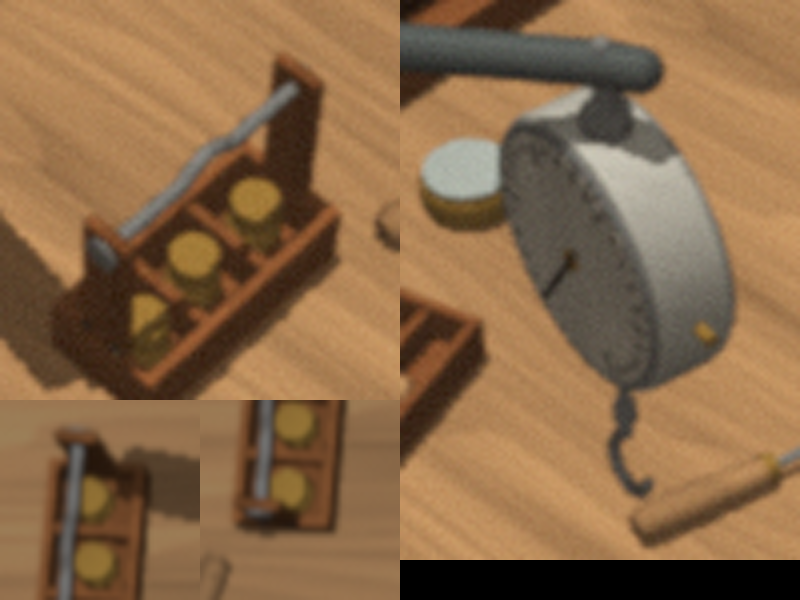

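```bash
cat > geo.py <<'E'
from h import *
P={}
for n in('scene','top'):
    p=dict(optics.camera_params(n)); p["rotation"]=R.from_euler("xyz",p["rotation"]).as_matrix(); P[n]=p
S,T=P['scene'],P['top']
E
python3 - <<'E'
from geo import *
np.set_printoptions(precision=4,suppress=True)
print('rot',S['rotation'][:,2],T['rotation'][:,2])
for n,a,b in[('flange',(222,339),(341,184)),('posttop',(181,159),(358,111)),('near rod',(393.7,312),(235.5,258)),('far rod',(345.7,352.5),(238.7,207.5)),('mid',(371.2,330),(237,232))]:
    print(n,tri(S,a,T,b))
print('rod top planes',[plane(T,*q,.15) for q in((235.5,258),(238.7,207.5))],[plane(S,*q,.15) for q in((393.7,312),(345.7,352.5))])
print('kink z.161',plane(S,371.2,330,.161))
print('flange z.01',plane(S,222,339,.01),plane(T,341,184,.01))
print('bar end',plane(S,303,177,.595),plane(T,270,166,.595))
print('hook: bowl under z.271',plane(S,298,282.5,.271),'tip .300',plane(S,301.2,281.3,.300))
E
```

```text
rot [-0.5161 -0.477  -0.7114] [ 0.1494 -0.0143 -0.9887]
flange (array([ 0.8037, -0.104 , -0.0046]), np.float64(0.0029430845156557116))
posttop (array([ 0.8046, -0.1031,  0.6132]), np.float64(0.0005276167032354005))
near rod (array([0.5178, 0.2504, 0.1376]), np.float64(0.0006745694546497305))
far rod (array([0.6875, 0.2404, 0.1392]), np.float64(0.008363236516613921))
mid (array([0.6024, 0.2457, 0.1455]), np.float64(0.0018525561223198994))
rod top planes [array([0.5163, 0.2486, 0.15  ]), array([0.6825, 0.2419, 0.15  ])] [array([0.5262, 0.2552, 0.15  ]), array([0.6956, 0.2416, 0.15  ])]
kink z.161 [0.6122 0.2513 0.161 ]
flange z.01 [ 0.8085 -0.0937  0.01  ] [ 0.8006 -0.1042  0.01  ]
bar end [0.6718 0.1034 0.595 ] [0.6796 0.099  0.595 ]
hook: bowl under z.271 [0.6839 0.0835 0.271 ] tip .300 [0.6935 0.1042 0.3   ]
```

```bash
cat > plan.py <<'E'
from h import *
np.set_printoptions(precision=3,suppress=True)
def target(psi,t):
    c,s=np.cos(psi),np.sin(psi); x=np.array([c*np.sin(t),s*np.sin(t),-np.cos(t)]); y=np.array([-s,c,0])
    return np.c_[x,y,np.cross(x,y)]
def go(pos,psi_deg,tilt_deg,back=0,quiet=False):
    """pos = wanted grasp point; returns rotation rows then shift in full-scale units (after rotation)"""
    o=monitor.observe(); A=R.from_euler('xyz',o['tool_rot']).as_matrix()
    M=target(np.radians(psi_deg),np.radians(tilt_deg))
    if M[:,1]@A[:,1]<0: M[:,1:]*=-1
    w=R.from_matrix(A.T@M).as_rotvec()
    tcp=np.array(pos)+M[:,0]*(.005-back)
    d=tcp-o['position']
    print('t',o['clock'],'tcp',o['position'],'F',o['force'],'w',o['grip_width'])
    print('rot fs total',np.degrees(w)/6,'shift fs total after rot',M.T@d/.03,'now',A.T@d/.03,'y',M[:,1])
E
python3 -c "
from plan import *
go([.552,.25,.150],-3,28,.10)"
```

```text
t 0.1 tcp [0.24  0.577 0.245] F [-0.358 -0.088  0.004] w 0.08558299932289876
rot fs total [-3.202 -4.622  0.808] shift fs total after rot [  4.762 -10.33    8.181] now [ 0.371 -6.553 12.378] y [0.052 0.999 0.   ]
```

Request:
{"api": "arm_command", "payload": {"delta_pos": [[0,0,0],[0,0,0],[0,0,0],[0,0,0],[0,0,0],[0,0,0],[0,0,0],[0,0,0]], "rotation": [[-0.4,-0.58,0.1],[-0.4,-0.58,0.1],[-0.4,-0.58,0.1],[-0.4,-0.58,0.1],[-0.4,-0.58,0.1],[-0.4,-0.58,0.1],[-0.4,-0.58,0.1],[-0.4,-0.58,0.1]], "gripper": -1, "grip_force": 120}}

```text
clock: 0.9
position: [0.2426, 0.5755, 0.2434]
tool_rot: [-0.013, 1.063, -0.056]
force: [0.2, 0.1, 0.1]
grip_width: 0.0855
```

Request:
{"api": "arm_command", "payload": {"delta_pos": [[0.35,-0.85,0.65],[0.35,-0.85,0.65],[0.35,-0.85,0.65],[0.35,-0.85,0.65],[0.35,-0.85,0.65],[0.35,-0.85,0.65],[0.35,-0.85,0.65],[0.35,-0.85,0.65],[0.35,-0.85,0.65],[0,0,0]], "rotation": [[0,0,0],[0,0,0],[0,0,0],[0,0,0],[0,0,0],[0,0,0],[0,0,0],[0,0,0],[0,0,0],[0,0,0]]}}

```text
clock: 1.9
position: [0.4351, 0.3297, 0.2449]
tool_rot: [-0.026, 1.063, -0.057]
force: [-0.3, 0.5, -0.5]
grip_width: 0.0854
```

```bash
python3 -c "
from plan import *
go([.552,.25,.150],-3,28,.10)"
```

```text
t 1.9 tcp [0.435 0.33  0.245] F [-0.311  0.476 -0.478] w 0.08542074565440179
rot fs total [0.21  0.18  0.025] shift fs total after rot [ 1.519 -2.449  2.073] now [ 1.564 -2.489  1.99 ] y [0.052 0.999 0.   ]
```

Request:
{"api": "arm_command", "payload": {"delta_pos": [[0.4,-0.65,0.52],[0.4,-0.65,0.52],[0.4,-0.65,0.52],[0.4,-0.65,0.52],[0,0,0],[0,0,0]], "rotation": [[0.1,0.1,0],[0.1,0.08,0],[0,0,0],[0,0,0],[0,0,0],[0,0,0]]}}

```text
clock: 2.5
position: [0.5108, 0.2468, 0.2317]
tool_rot: [-0.004, 1.084, -0.056]
force: [0.1, -0.0, 1.0]
grip_width: 0.085
```

```bash
python3 -c "
from plan import *
go([.552,.25,.150],-3,28,.10)
im,p=snap('wrist','w1.png')
np.savez('w1.npz',**p); print(p)
for X in([.517,.25,.150],[.552,.25,.15],[.604,.247,.161]): print(proj(p,X))"
```

```text
t 2.5 tcp [0.511 0.247 0.232] F [ 0.052 -0.028  0.991] w 0.08503763458512797
rot fs total [ 0.01  -0.016  0.016] shift fs total after rot [-0.12   0.179 -0.073] now [-0.12   0.179 -0.073] y [0.052 0.999 0.   ]
{'fx': 419.746333421856, 'fy': 419.746333421856, 'cx': 328.59553144057116, 'cy': 236.47897886712295, 'origin': array([0.392, 0.254, 0.313]), 'rotation': array([[ 0.051,  0.727,  0.684],
       [ 0.999, -0.036, -0.037],
       [-0.002,  0.685, -0.728]])}
[334.671 194.741]
[337.33  245.839]
[335.806 319.272]
```

View pics/w1.png

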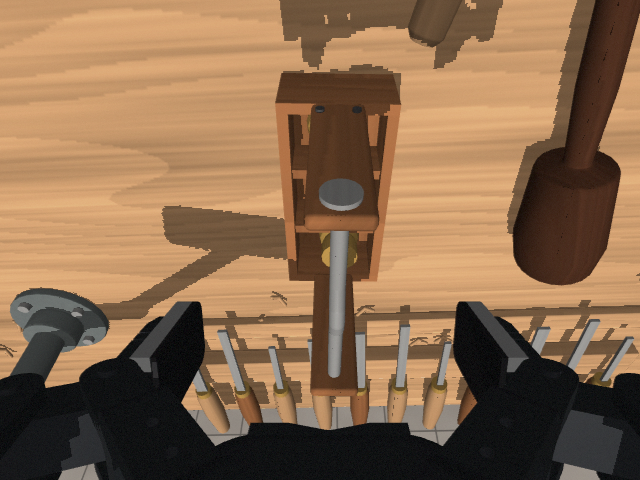

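```bash
python3 -c "
from plan import *
p=dict(np.load('w1.npz'))
a=plane(p,341.5,193.5,.150); b=plane(p,334,376,.150); c=plane(p,340,232,.15)
print(a,b,c,np.degrees(np.arctan2(b[1]-a[1],b[0]-a[0])))
print('edges of stile top near',plane(p,305,223,.166),plane(p,379,223,.166))
"
```

```text
[0.516 0.253 0.15 ] [0.693 0.242 0.15 ] [0.542 0.252 0.15 ] -3.6127782614793915
edges of stile top near [0.521 0.236 0.166] [0.522 0.27  0.166]
```

The wrist view shows the rod from the near stile (341,193) to the far stile (334,376), which gives yaw −3.6° and a grip point of about (0.556, 0.2505, 0.150).

```bash
python3 -c "
from plan import *
go([.556,.2505,.150],-3.5,28,.0)"
```

```text
t 2.55 tcp [0.511 0.247 0.232] F [ 0.354 -0.522 -0.804] w 0.08536299815364032
rot fs total [ 0.086 -0.015 -0.022] shift fs total after rot [3.277 0.217 0.044] now [3.277 0.209 0.051] y [0.061 0.998 0.   ]
```

Request:
{"api": "arm_command", "payload": {"delta_pos": [[0.3,0.1,0.02],[0.45,0.1,0.02],[0.5,0,0],[0.5,0,0],[0.5,0,0],[0.45,0,0],[0.3,0,0],[0.15,0,0],[0,0,0]], "rotation": [[0.08,0,0],[0,0,0],[0,0,0],[0,0,0],[0,0,0],[0,0,0],[0,0,0],[0,0,0],[0,0,0]]}}

```text
clock: 3.45
position: [0.5549, 0.2611, 0.142]
tool_rot: [0.011, 1.086, -0.039]
force: [-0.1, -0.5, 0.2]
grip_width: 0.0852
```

```bash
python3 -c "
from plan import *
go([.556,.2505,.150],-3.5,28,.0)"
```

```text
t 3.45 tcp [0.555 0.261 0.142] F [-0.056 -0.457  0.184] w 0.08522323688850197
rot fs total [ 0.081 -0.034 -0.1  ] shift fs total after rot [-0.042 -0.351  0.175] now [-0.046 -0.352  0.172] y [0.061 0.998 0.   ]
```

Request:
{"api": "arm_command", "payload": {"delta_pos": [[0,-0.3,0.15],[0,-0.06,0.02],[0,0,0]], "rotation": [[0.08,-0.03,-0.1],[0,0,0],[0,0,0]]}}

```text
clock: 3.75
position: [0.5591, 0.2495, 0.1455]
tool_rot: [0.001, 1.082, -0.061]
force: [0.5, -0.3, 0.3]
grip_width: 0.0855
```

Request:
{"api": "arm_command", "payload": {"delta_pos": [[0,0,0],[0,0,0],[0,0,0],[0,0,0],[0,0,0],[0,0,0],[0,0,0],[0,0,0],[0,0,0],[0,0,0]], "rotation": [[0,0,0],[0,0,0],[0,0,0],[0,0,0],[0,0,0],[0,0,0],[0,0,0],[0,0,0],[0,0,0],[0,0,0]], "gripper": 1, "grip_force": 120}}

```text
clock: 4.75
position: [0.5591, 0.2496, 0.1468]
tool_rot: [0.004, 1.081, -0.059]
force: [-0.8, 0.4, 1.9]
grip_width: 0.0065
```

```bash
python3 -c "
from plan import *
go([.556,.2505,.150],-3.5,28,.0)
print(monitor.observe()['moment'])"
```

```text
t 4.75 tcp [0.559 0.25  0.147] F [-0.824  0.404  1.942] w 0.006506498949993427
rot fs total [-0.02   0.015 -0.01 ] shift fs total after rot [ 0.023  0.025 -0.043] now [ 0.023  0.025 -0.043] y [0.061 0.998 0.   ]
[ 0.006  0.503 -0.051]
```

Request:
{"api": "arm_command", "payload": {"delta_pos": [[-0.09,0,0.05],[-0.13,0,0.07],[-0.18,0,0.09],[-0.18,0,0.09],[-0.18,0,0.09],[-0.18,0,0.09],[-0.09,0,0.05],[0,0,0]], "rotation": [[0,0,0],[0,0,0],[0,0,0],[0,0,0],[0,0,0],[0,0,0],[0,0,0],[0,0,0]]}}

```text
clock: 5.55
position: [0.5578, 0.2491, 0.1843]
tool_rot: [0.002, 1.082, -0.061]
force: [0.3, -0.2, -3.9]
grip_width: 0.0063
```

```bash
python3 -c "
from plan import *
go([.556,.2505,.150],-3.5,28,.0)
print(monitor.observe()['moment'])
im,p=snap('wrist','w2.png');im2,q=snap('scene','s2.png')
out=np.zeros((480,800,3),np.uint8); out[:,:480]=im[:,80:560]
out[:320,480:]=cv2.resize(im2[260:420,300:460],(320,320)); cv2.imwrite('pics/c2.png',out[:,:,::-1])"
```

```text
t 5.55 tcp [0.558 0.249 0.184] F [ 0.338 -0.178 -3.939] w 0.00625537234208311
rot fs total [-0.019  0.    -0.001] shift fs total after rot [ 1.147  0.044 -0.591] now [ 1.147  0.043 -0.591] y [0.061 0.998 0.   ]
[ 0.036  1.144 -0.075]
```

View pics/c2.png

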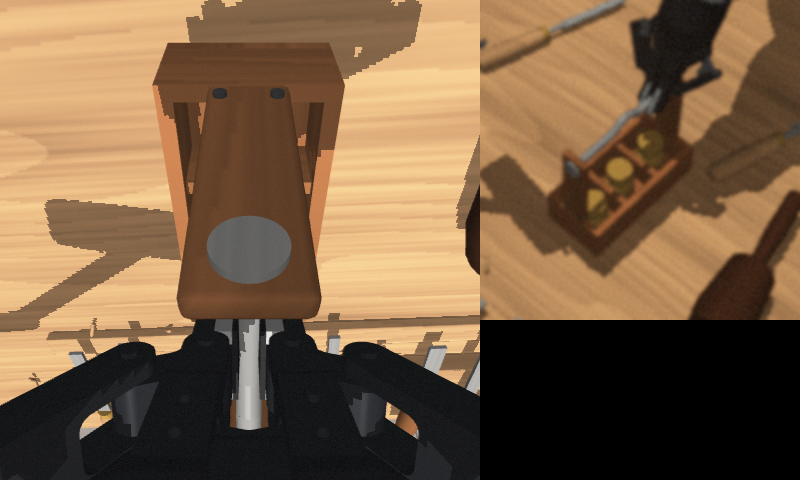

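```bash
python3 -c "
from plan import *
p=dict(optics.camera_params('wrist')); p['rotation']=R.from_euler('xyz',p['rotation']).as_matrix()
o=monitor.observe(); A=R.from_euler('xyz',o['tool_rot']).as_matrix(); print(o['force'],o['moment'])
for off in(0,.003):
  for t in (0,3,6,10):
    g=o['position']-A[:,0]*(.005+off); ps=np.radians(-3.6); c,s=np.cos(np.radians(t)),np.sin(np.radians(t))
    f=lambda x,z:proj(p,g+[np.cos(ps)*(x*c+z*s),np.sin(ps)*(x*c+z*s),-x*s+z*c])
    print(off,t,f(-.038,0),f(-.038,-.15))
"
```

```text
[-1.242  0.24  -4.796] [ 0.053  1.206 -0.026]
0 0 [325.755 255.349] [327.134  48.931]
0 3 [325.719 261.006] [327.103  34.56 ]
0 6 [325.683 267.071] [327.068  19.75 ]
0 10 [325.638 275.767] [327.015  -0.762]
0.003 0 [325.68  258.965] [327.115  47.965]
0.003 3 [325.641 264.825] [327.083  33.363]
0.003 6 [325.604 271.107] [327.047  18.299]
0.003 10 [325.556 280.113] [326.992  -2.595]
```

```bash
cat >> plan.py <<'E'
def kink(o=None):
    o=o or monitor.observe(); A=R.from_euler('xyz',o['tool_rot']).as_matrix()
    xd=np.array([A[0,0],A[1,0],0]); xd/=np.linalg.norm(xd); return o['position']+.0471*xd+[0,0,.014]
def goK(k,psi,tilt=28):
    xd=np.array([np.cos(np.radians(psi)),np.sin(np.radians(psi)),0])
    M=target(np.radians(psi),np.radians(tilt))
    print('kink',kink()); go(np.array(k)-.0471*xd-[0,0,.014]-M[:,0]*.005,psi,tilt)
E
python3 -c "
from plan import *
goK([.699,.141,.314],-14)"
```

```text
kink [0.605 0.246 0.198]
t 5.65 tcp [0.558 0.249 0.184] F [-1.242  0.24  -4.796] w 0.006213433435061069
rot fs total [ 1.53  -0.004 -0.818] shift fs total after rot [-1.603 -2.353  5.24 ] now [-1.836 -3.012  4.809] y [0.242 0.97  0.   ]
```

Request:
{"api": "arm_command", "payload": {"delta_pos": [[-0.1,0,0.05],[-0.2,0,0.1],[-0.25,0,0.13],[-0.3,0,0.16],[-0.35,0,0.19],[-0.35,0,0.19],[-0.35,0,0.19],[-0.35,0,0.19],[-0.25,0,0.13],[-0.1,0,0.05]], "rotation": [[0.1,0,-0.05],[0.16,0,-0.09],[0.18,0,-0.1],[0.18,0,-0.1],[0.18,0,-0.1],[0.18,0,-0.1],[0.18,0,-0.1],[0.18,0,-0.1],[0.16,0,-0.09],[0.05,0,-0.02]]}}

```text
clock: 6.65
position: [0.5558, 0.2497, 0.2769]
tool_rot: [-0.009, 1.086, -0.271]
force: [-0.3, 0.6, -5.0]
grip_width: 0.0064
```

```bash
python3 -c "
from plan import *
goK([.699,.141,.314],-14)"
```

```text
kink [0.601 0.237 0.291]
t 6.65 tcp [0.556 0.25  0.277] F [-0.27   0.566 -5.011] w 0.006382832893558732
rot fs total [-0.145 -0.04   0.12 ] shift fs total after rot [ 1.169 -2.362  3.84 ] now [ 1.182 -2.288  3.88 ] y [0.242 0.97  0.   ]
```

Request:
{"api": "arm_command", "payload": {"delta_pos": [[0.06,-0.1,0.17],[0.12,-0.23,0.38],[0.16,-0.3,0.5],[0.16,-0.3,0.5],[0.16,-0.3,0.5],[0.16,-0.3,0.5],[0.14,-0.28,0.45],[0.12,-0.23,0.38],[0.07,-0.14,0.23],[0.03,-0.05,0.1]], "rotation": [[-0.05,0,0.04],[-0.05,0,0.04],[-0.04,-0.04,0.04],[0,0,0],[0,0,0],[0,0,0],[0,0,0],[0,0,0],[0,0,0],[0,0,0]]}}

```text
clock: 7.65
position: [0.6541, 0.149, 0.2948]
tool_rot: [-0.01, 1.086, -0.25]
force: [-0.7, 0.5, -5.4]
grip_width: 0.0062
```

Request:
{"api": "arm_command", "payload": {"delta_pos": [[0,0,0],[0,0,0],[0,0,0],[0,0,0]], "rotation": [[0,0,0],[0,0,0],[0,0,0],[0,0,0]]}}

```text
clock: 8.05
position: [0.6531, 0.1501, 0.2939]
tool_rot: [-0.012, 1.087, -0.25]
force: [-0.3, -0.1, -3.5]
grip_width: 0.0061
```

```bash
python3 -c "
from plan import *
goK([.699,.141,.314],-14)
im,p=snap('wrist','w3.png');np.savez('w3.npz',**p); im2,q=snap('scene','s3.png')
for X in([.6845,.083,.285],[.6894,.102,.30],kink()): print(proj(p,X),proj(q,X))
out=np.zeros((480,800,3),np.uint8); out[:,:400]=im[:,140:540]
out[:480,400:]=cv2.resize(im2[220:340,260:360],(400,480),interpolation=cv2.INTER_CUBIC); cv2.imwrite('pics/c3.png',out[:,:,::-1])"
```

```text
kink [0.699 0.138 0.308]
t 8.05 tcp [0.653 0.15  0.294] F [-0.293 -0.093 -3.531] w 0.006100554804280192
rot fs total [ 0.064 -0.051  0.024] shift fs total after rot [-0.185  0.077  0.083] now [-0.186  0.076  0.083] y [0.242 0.97  0.   ]
[191.852 374.051] [297.413 278.666]
[231.64  409.078] [301.734 279.786]
[324.922 430.525] [310.613 288.042]
```

View pics/c3.png

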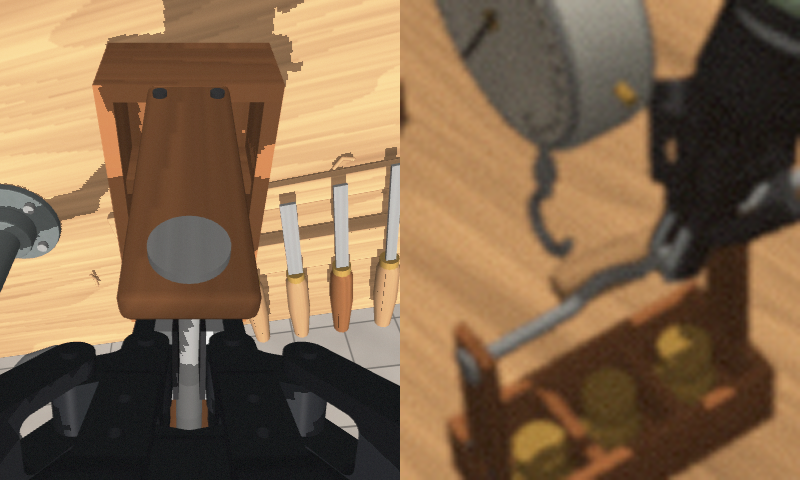

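```bash
python3 -c "
from plan import *
from geo import S
k=kink(); ps=np.radians(-14.3); xd=np.array([np.cos(ps),np.sin(ps),0])
for a,z in((0,0),(.01,0),(-.01,0),(.022,-.011),(.022,0),(-.022,-.011),(.03,-.011),(.08,-.011),(.085,.005)):
  u=proj(S,k+a*xd+[0,0,z]); print(a,z,u,'crop',[400+(u[0]-260)*4,(u[1]-220)*4])
for d in ([.01,0,0],[0,.01,0],[0,0,.01]): print(d,proj(S,k+d)-proj(S,k))
print((np.array([.6845,.083,.285])-k))
im=cv2.imread('pics/s3.png')[255:320,270:340]; im=cv2.resize(im,None,fx=8,fy=8,interpolation=cv2.INTER_CUBIC)
cv2.imwrite('pics/c4.png',im)
"
```

```text
0 0 [310.613 288.042] crop [np.float64(602.4514178642169), np.float64(272.1669620093369)]
0.01 0 [306.883 290.01 ] crop [np.float64(587.5309648362445), np.float64(280.0402111726835)]
-0.01 0 [314.322 286.085] crop [np.float64(617.2878333681006), np.float64(264.338057904748)]
0.022 -0.011 [302.55 295.5 ] crop [np.float64(570.1990575049285), np.float64(301.99847853248093)]
0.022 0 [302.379 292.387] crop [np.float64(569.51448290609), np.float64(289.54717795292163)]
-0.022 -0.011 [318.821 286.874] crop [np.float64(635.2837753789902), np.float64(267.4971433935543)]
0.03 -0.011 [299.548 297.091] crop [np.float64(558.1912211223664), np.float64(308.3638189819824)]
0.08 -0.011 [280.473 307.202] crop [np.float64(481.8919208186628), np.float64(348.8099915495184)]
0.085 0.005 [278.074 303.717] crop [np.float64(472.29479100434787), np.float64(334.86757661360843)]
[0.01, 0, 0] [-3.01   2.612]
[0, 0.01, 0] [3.309 2.271]
[0, 0, 0.01] [-0.113 -2.867]
[-0.014 -0.055 -0.023]
```

View pics/c4.png

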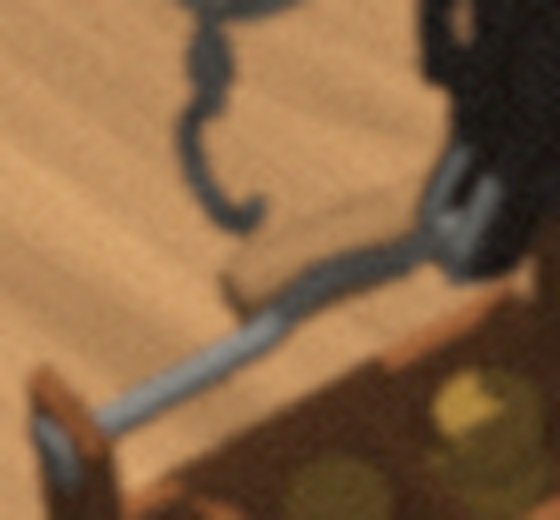

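The 8x crop shows the kink centre at about (313.5,289.4), the hook tip at about (302.1,280.4) and the shank at about (295.6,267). I'll work out the relative offset from this same camera.

```bash
python3 -c "
from plan import *
from geo import S
ps=np.radians(-14); xd=np.array([np.cos(ps),np.sin(ps),0]); yd=np.array([-xd[1],xd[0],0])
print('tip',plane(S,302.1,280.4,.297)-.02*yd)
print('shank',plane(S,295.6,266.9,.322))
print('bend',plane(S,293.4,272.5,.30)+.015*yd)
print('kink',plane(S,313.5,289.4,.308),kink())
print('farend->kink',plane(S,282.9,307.2,.297)-.08*xd)
"
```

```text
tip [0.684 0.083 0.297]
shank [0.684 0.078 0.322]
bend [0.69  0.087 0.3  ]
kink [0.698 0.146 0.308] [0.699 0.138 0.308]
farend->kink [0.695 0.142 0.297]
```

```bash
python3 -c "
from plan import *
goK([.694,.108,.313],-14)
goK([.687,.080,.313],-14)"
```

```text
kink [0.699 0.138 0.308]
t 8.15 tcp [0.653 0.15  0.294] F [ 0.911  0.502 -4.091] w 0.006205247921953465
rot fs total [ 0.064 -0.05   0.024] shift fs total after rot [-0.107 -1.03   0.156] now [-0.105 -1.032  0.148] y [0.242 0.97  0.   ]
kink [0.699 0.138 0.308]
t 8.15 tcp [0.653 0.15  0.294] F [ 0.911  0.502 -4.091] w 0.006205247921953465
rot fs total [ 0.064 -0.05   0.024] shift fs total after rot [-0.107 -1.992  0.155] now [-0.103 -1.994  0.141] y [0.242 0.97  0.   ]
```

Request:
{"api": "arm_command", "payload": {"delta_pos": [[-0.05,-0.05,0.05],[-0.05,-0.1,0.05],[0,-0.18,0.03],[0,-0.2,0.02],[0,-0.2,0],[0,-0.18,0],[0,-0.1,0],[0,-0.04,0],[0,0,0]], "rotation": [[0.03,-0.02,0.01],[0.03,-0.02,0.01],[0,0,0],[0,0,0],[0,0,0],[0,0,0],[0,0,0],[0,0,0],[0,0,0]]}}

```text
clock: 9.05
position: [0.6474, 0.1152, 0.2994]
tool_rot: [-0.001, 1.083, -0.246]
force: [0.8, 0.4, -5.8]
grip_width: 0.0064
```

```bash
python3 -c "
from plan import *
goK([.687,.080,.313],-14)"
```

```text
kink [0.693 0.104 0.313]
t 9.05 tcp [0.647 0.115 0.299] F [ 0.799  0.403 -5.845] w 0.006351343886380438
rot fs total [-0.008 -0.004  0.007] shift fs total after rot [ 0.01  -0.819 -0.013] now [ 0.011 -0.819 -0.012] y [0.242 0.97  0.   ]
```

```bash
python3 -c "
from plan import *
im,p=snap('scene','s5.png'); im=im[240:310,265:335,::-1]
cv2.imwrite('pics/c5.png',cv2.resize(im,None,fx=8,fy=8,interpolation=cv2.INTER_CUBIC))
print(monitor.observe()['force'],monitor.observe()['moment'])"
```

```text
[-0.143  0.342 -4.452] [ 0.246  1.119 -0.011]
```

View pics/c5.png

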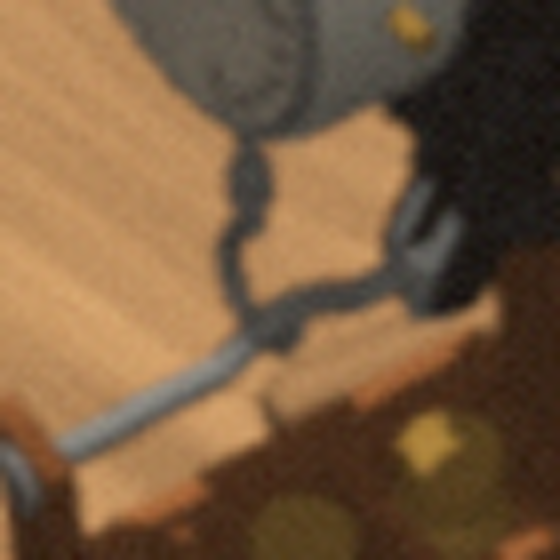

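Request:
{"api": "arm_command", "payload": {"delta_pos": [[0,-0.05,0],[0,-0.1,0],[0,-0.13,0],[0,-0.13,0],[0,-0.13,0],[0,-0.1,0],[0,-0.06,0],[0,-0.03,0],[0,0,0]], "rotation": [[0,0,0],[0,0,0],[0,0,0],[0,0,0],[0,0,0],[0,0,0],[0,0,0],[0,0,0],[0,0,0]]}}

```text
clock: 10.0
position: [0.6417, 0.0933, 0.2994]
tool_rot: [0.001, 1.082, -0.243]
force: [0.2, 1.1, -5.7]
grip_width: 0.0062
```

```bash
python3 -c "
from plan import *
goK([.687,.080,.313],-14)
im,p=snap('scene','s6.png'); im=im[240:310,265:335,::-1]
cv2.imwrite('pics/c6.png',cv2.resize(im,None,fx=8,fy=8,interpolation=cv2.INTER_CUBIC))
print(monitor.observe()['force'],monitor.observe()['moment'])"
```

```text
kink [0.687 0.082 0.313]
t 10.0 tcp [0.642 0.093 0.299] F [ 0.167  1.084 -5.714] w 0.006172691191351933
rot fs total [ 0.005 -0.003 -0.006] shift fs total after rot [ 0.011 -0.066 -0.004] now [ 0.011 -0.066 -0.004] y [0.242 0.97  0.   ]
[ 0.622  1.713 -6.117] [0.475 1.149 0.225]
```

View pics/c6.png

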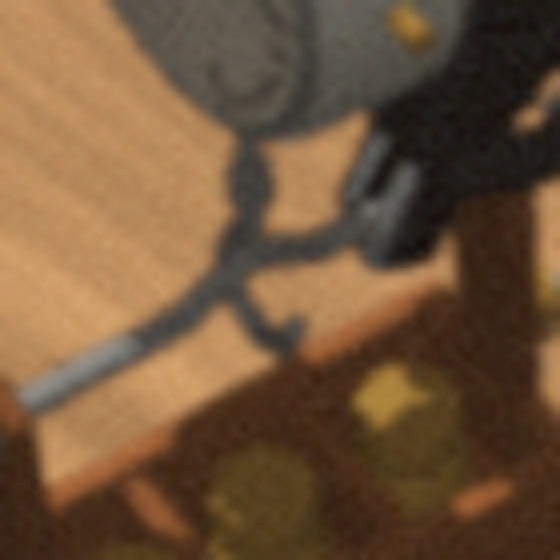

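The rod is now over the bowl, inside the tip (tip at crop (293,325), kink centre about (276,255)). It has a light sideways touch of about 1.5 N and sits about 3–4 mm short in x. I'll lower it slowly.

Request:
{"api": "arm_command", "payload": {"delta_pos": [[0.03,0.03,0.01],[0.06,0.02,-0.01],[0.06,0,-0.02],[0.06,0,-0.02],[0.06,0,-0.02],[0.06,0,-0.02],[0.06,0,-0.02]], "rotation": [[0,0,0],[0,0,0],[0,0,0],[0,0,0],[0,0,0],[0,0,0],[0,0,0]]}}

```text
clock: 10.75
position: [0.6451, 0.0941, 0.2865]
tool_rot: [-0.001, 1.083, -0.245]
force: [-0.4, 0.3, -5.0]
grip_width: 0.0064
```

```bash
python3 -c "
from plan import *
goK([.690,.080,.285],-14)
print(monitor.observe()['force'],monitor.observe()['moment'])"
```

```text
kink [0.691 0.083 0.301]
t 10.75 tcp [0.645 0.094 0.287] F [-0.37   0.278 -5.026] w 0.006432057421417723
rot fs total [ 0.004 -0.005  0.001] shift fs total after rot [ 0.455 -0.093 -0.248] now [ 0.455 -0.093 -0.248] y [0.242 0.97  0.   ]
[-0.37   0.278 -5.026] [ 0.294  1.132 -0.101]
```

Request:
{"api": "arm_command", "payload": {"delta_pos": [[0.05,0,-0.027],[0.05,0,-0.027],[0.05,0,-0.027],[0.05,0,-0.027],[0.05,0,-0.027],[0.05,0,-0.027],[0.04,0,-0.02]], "rotation": [[0,0,0],[0,0,0],[0,0,0],[0,0,0],[0,0,0],[0,0,0],[0,0,0]]}}

```text
clock: 11.45
position: [0.6451, 0.094, 0.2738]
tool_rot: [-0.001, 1.083, -0.245]
force: [0.4, 0.3, -4.2]
grip_width: 0.0062
```

```bash
python3 -c "
from plan import *
goK([.690,.080,.285],-14)
im,p=snap('scene','s7.png'); im=im[240:310,265:335,::-1]
cv2.imwrite('pics/c7.png',cv2.resize(im,None,fx=8,fy=8,interpolation=cv2.INTER_CUBIC))
print(monitor.observe()['force'],monitor.observe()['moment'])"
```

```text
kink [0.691 0.083 0.288]
t 11.45 tcp [0.645 0.094 0.274] F [ 0.351  0.338 -4.228] w 0.006178472418534293
rot fs total [ 0.004 -0.006  0.002] shift fs total after rot [ 0.081 -0.091 -0.047] now [ 0.081 -0.091 -0.047] y [0.242 0.97  0.   ]
[ 0.195 -0.07  -4.755] [0.285 1.199 0.055]
```

View pics/c7.png

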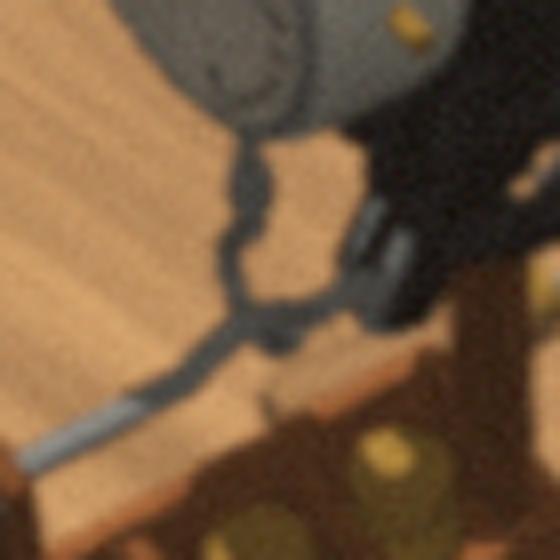

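Request:
{"api": "arm_command", "payload": {"delta_pos": [[0.04,0,-0.02],[0.044,0,-0.023],[0.044,0,-0.023],[0.044,0,-0.023],[0.044,0,-0.023],[0.044,0,-0.023],[0.044,0,-0.023],[0.044,0,-0.023],[0.044,0,-0.023],[0.03,0,-0.015]], "rotation": [[0,0,0],[0,0,0],[0,0,0],[0,0,0],[0,0,0],[0,0,0],[0,0,0],[0,0,0],[0,0,0],[0,0,0]]}}

```text
clock: 12.5
position: [0.6452, 0.0939, 0.2585]
tool_rot: [-0.001, 1.082, -0.245]
force: [-1.1, 0.2, -2.9]
grip_width: 0.006
```

```bash
python3 -c "
from plan import *
goK([.690,.080,.265],-14)
print(monitor.observe()['force'],monitor.observe()['moment'])"
```

```text
kink [0.691 0.082 0.272]
t 12.5 tcp [0.645 0.094 0.258] F [-1.053  0.161 -2.855] w 0.006022348422941276
rot fs total [ 0.003 -0.004  0.002] shift fs total after rot [ 0.215 -0.089 -0.126] now [ 0.215 -0.089 -0.126] y [0.242 0.97  0.   ]
[-1.053  0.161 -2.855] [ 0.212  1.187 -0.092]
```

Request:
{"api": "arm_command", "payload": {"delta_pos": [[0.04,0,-0.02],[0.044,0,-0.023],[0.044,0,-0.023],[0.044,0,-0.023],[0.044,0,-0.023],[0.044,0,-0.023],[0.044,0,-0.023],[0.044,0,-0.023],[0.044,0,-0.023],[0.03,0,-0.015]], "rotation": [[0,0,0],[0,0,0],[0,0,0],[0,0,0],[0,0,0],[0,0,0],[0,0,0],[0,0,0],[0,0,0],[0,0,0]]}}

```text
clock: 13.5
position: [0.6453, 0.0939, 0.2431]
tool_rot: [-0.0, 1.082, -0.244]
force: [-3.5, -0.1, 0.5]
grip_width: 0.0064
```

```bash
python3 -c "
from plan import *
goK([.690,.080,.245],-14)
print(monitor.observe()['force'],monitor.observe()['moment'])
im,p=snap('scene','s8.png'); im=im[190:330,250:370,::-1]
cv2.imwrite('pics/c8.png',cv2.resize(im,None,fx=5,fy=5,interpolation=cv2.INTER_CUBIC)[:600])"
```

```text
kink [0.691 0.083 0.257]
t 13.5 tcp [0.645 0.094 0.243] F [-3.514 -0.107  0.474] w 0.006437318893067429
rot fs total [ 0.003 -0.003  0.001] shift fs total after rot [ 0.35  -0.09  -0.202] now [ 0.35  -0.09  -0.202] y [0.242 0.97  0.   ]
[-3.514 -0.107  0.474] [ 0.116  1.258 -0.09 ]
```

View pics/c8.png

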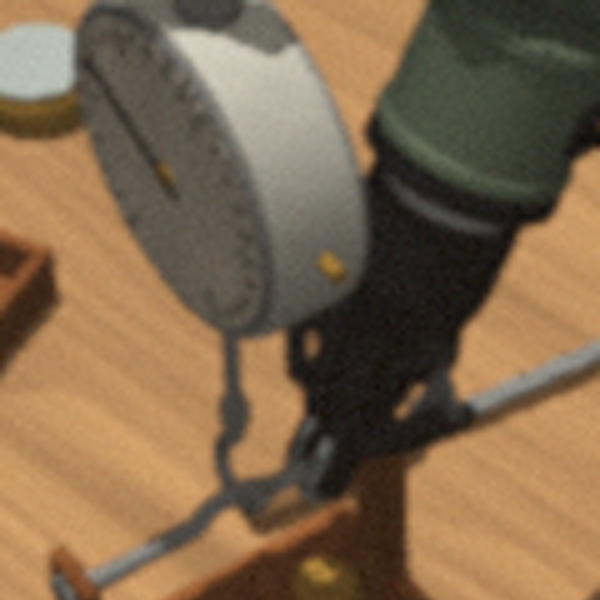

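The hook is drawn down (the pointer has turned), but Fx of −3.5 N says the hook is bearing on the near slope of the kink: my +x correction went too far. I'll ease back along −x slowly.

Request:
{"api": "arm_command", "payload": {"delta_pos": [[-0.01,0,-0.02],[-0.016,0,-0.03],[-0.016,0,-0.03],[-0.016,0,-0.03],[-0.016,0,-0.03],[-0.01,0,-0.02],[0,0,0],[0,0,0]], "rotation": [[0,0,0],[0,0,0],[0,0,0],[0,0,0],[0,0,0],[0,0,0],[0,0,0],[0,0,0]]}}

```text
clock: 14.35
position: [0.6405, 0.095, 0.2439]
tool_rot: [0.001, 1.08, -0.244]
force: [-0.4, -1.2, -0.6]
grip_width: 0.0063
```

```bash
python3 -c "
from plan import *
goK([.690,.080,.245],-14)
print(monitor.observe()['force'],monitor.observe()['moment'])"
```

```text
kink [0.686 0.084 0.258]
t 14.35 tcp [0.64  0.095 0.244] F [-0.416 -1.213 -0.592] w 0.006327800769129563
rot fs total [-0.004  0.016 -0.004] shift fs total after rot [ 0.45  -0.086 -0.067] now [ 0.45  -0.086 -0.068] y [0.242 0.97  0.   ]
[-0.416 -1.213 -0.592] [-0.07   0.689 -0.162]
```

```bash
cat > draw.py <<'E'
from plan import *
from geo import S
def draw(im):
    ref=cv2.imread('pics/s4ref.png') if 0 else cv2.imread('pics/s3.png')
    K=4; up=lambda a:cv2.resize(a,None,fx=K,fy=K,interpolation=cv2.INTER_CUBIC)
    t=up(ref[256:269,290:303]); s=up(im[250:310,284:309])
    m=cv2.matchTemplate(s,t,cv2.TM_CCOEFF_NORMED); _,v,_,l=cv2.minMaxLoc(m)
    du,dv=284+l[0]/K-290,250+l[1]/K-256
    X=np.array([.685,.08,.33]); px=(proj(S,X-[0,0,.04])-proj(S,X))[1]/.04
    return 'draw mm %.1f du %.2f score %.2f'%(1000*dv/px,du,v)
E
python3 -c "
from draw import *
for f in('s5','s6','s7','s8'): print(f,draw(cv2.imread(f'pics/{f}.png')))
im,p=snap('scene','s9.png'); print('now',draw(im[:,:,::-1])); print(monitor.observe()['force'],monitor.observe()['moment'])"
```

```text
s5 draw mm 0.0 du 0.00 score 1.00
s6 draw mm -0.9 du 0.00 score 0.99
s7 draw mm 0.0 du 0.00 score 0.99
s8 draw mm 0.9 du 0.25 score 0.90
now draw mm 0.9 du 0.25 score 0.89
[ 0.586 -0.409 -1.075] [-0.025  0.783 -0.189]
```

```bash
cat > draw.py <<'E'
from plan import *
from geo import S
def draw(im):
    ref=cv2.imread('pics/s3.png'); K=4; up=lambda a:cv2.resize(a,None,fx=K,fy=K,interpolation=cv2.INTER_CUBIC)
    t=up(ref[258:273,289:302]); s=up(im[255:310,287:305])
    m=cv2.matchTemplate(s,t,cv2.TM_CCOEFF_NORMED).max(1)
    X=np.array([.685,.08,.33]); px=(proj(S,X-[0,0,.04])-proj(S,X))[1]/.04
    pk=[i for i in range(1,len(m)-1) if m[i]>m[i-1] and m[i]>=m[i+1] and m[i]>.5]
    return [(round(1000*(255+i/K-258)/px,1),round(float(m[i]),2)) for i in pk]
E
python3 -c "
from draw import *
for f in('s5','s6','s7','s8','s9'): print(f,draw(cv2.imread(f'pics/{f}.png')))"
```

```text
s5 [(np.float64(0.0), 1.0)]
s6 [(np.float64(-7.0), 0.77), (np.float64(-5.2), 0.77)]
s7 [(np.float64(1.7), 0.99), (np.float64(47.0), 0.53)]
s8 [(np.float64(7.0), 0.7), (np.float64(32.2), 0.97)]
s9 [(np.float64(29.6), 0.98)]
```

Request:
{"api": "arm_command", "payload": {"delta_pos": [[-0.012,0,-0.024],[-0.012,0,-0.024],[-0.012,0,-0.024],[0.03,0,-0.015],[0.04,0,-0.021],[0.04,0,-0.021],[0.04,0,-0.021],[0.04,0,-0.021],[0.02,0,-0.01],[0,0,0]], "rotation": [[0,0,0],[0,0,0],[0,0,0],[0,0,0],[0,0,0],[0,0,0],[0,0,0],[0,0,0],[0,0,0],[0,0,0]]}}

```text
clock: 15.4
position: [0.6381, 0.0954, 0.236]
tool_rot: [0.001, 1.08, -0.244]
force: [-0.1, -1.1, -1.1]
grip_width: 0.0064
```

```bash
python3 -c "
from draw import *
goK([.690,.080,.245],-14)
print(monitor.observe()['force'],monitor.observe()['moment'])
im,p=snap('scene','s10.png'); print('now',draw(im[:,:,::-1]))"
```

```text
kink [0.684 0.084 0.25 ]
t 15.4 tcp [0.638 0.095 0.236] F [-0.14  -1.084 -1.074] w 0.0064229488991189975
rot fs total [-0.007  0.016 -0.001] shift fs total after rot [ 0.255 -0.08   0.127] now [ 0.255 -0.08   0.127] y [0.242 0.97  0.   ]
[-0.14  -1.084 -1.074] [-0.017  0.619 -0.299]
now [(np.float64(-1.7), 0.7), (np.float64(10.5), 0.71), (np.float64(35.7), 0.97), (np.float64(85.4), 0.5)]
```

Request:
{"api": "arm_command", "payload": {"delta_pos": [[0,-0.03,0],[0,-0.03,0],[0,-0.03,0],[0.03,0,-0.015],[0.04,0,-0.021],[0.04,0,-0.021],[0.03,0,-0.016],[0.02,0,-0.01],[0,0,0],[0,0,0]], "rotation": [[0,0,0],[0,0,0],[0,0,0],[0,0,0],[0,0,0],[0,0,0],[0,0,0],[0,0,0],[0,0,0],[0,0,0]]}}

```text
clock: 16.45
position: [0.6378, 0.0931, 0.2304]
tool_rot: [0.003, 1.08, -0.242]
force: [-1.4, -0.2, -0.3]
grip_width: 0.0063
```

```bash
python3 -c "
from draw import *
goK([.690,.080,.245],-14)
im,p=snap('scene','s11.png'); print('now',draw(im[:,:,::-1]))
print(monitor.observe()['force'],monitor.observe()['moment'])"
```

```text
kink [0.684 0.082 0.244]
t 16.45 tcp [0.638 0.093 0.23 ] F [-1.448 -0.159 -0.276] w 0.006251615659275287
rot fs total [-0.004  0.022 -0.012] shift fs total after rot [ 0.089 -0.003  0.207] now [ 0.09  -0.003  0.207] y [0.242 0.97  0.   ]
now [(np.float64(-1.7), 0.72), (np.float64(40.9), 0.98), (np.float64(87.1), 0.5)]
[ 0.186 -0.558 -0.198] [ 0.07   0.577 -0.085]
```

Request:
{"api": "arm_command", "payload": {"delta_pos": [[0,0,0],[0,0,0]], "rotation": [[0,0,0],[0,0,0]]}}

```text
clock: 16.7
position: [0.6378, 0.0931, 0.2305]
tool_rot: [0.003, 1.08, -0.242]
force: [-0.9, -0.6, -1.0]
grip_width: 0.006
```

Request:
{"api": "arm_command", "payload": {"delta_pos": [[0.03,0,-0.015],[0.03,0,-0.015],[0,0,0],[0,0,0]], "rotation": [[0,0,0],[0,0,0],[0,0,0],[0,0,0]]}}

```text
clock: 17.1
position: [0.6378, 0.0931, 0.2283]
tool_rot: [0.003, 1.08, -0.242]
force: [-0.8, -0.2, 0.2]
grip_width: 0.0062
```

```bash
python3 -c "
from draw import *
F=[];D=[]
for i in range(25):
    im=optics.grab_frame('scene'); o=monitor.observe(); F.append(np.r_[o['force'],o['moment']]); D.append(max(draw(im[:,:,::-1]),key=lambda q:q[1])[0])
print(np.mean(F,0),np.std(F,0)/5,np.mean(D)); print(kink(),o['clock'])"
```

```text
[-0.506 -0.716  0.224  0.016  0.579 -0.113] [0.084 0.093 0.123 0.007 0.007 0.007] 42.70000000000001
[0.684 0.082 0.242] 18.35
```

Request:
{"api": "arm_command", "payload": {"delta_pos": [[-0.03,0,0.015],[0,0,0],[0,0,0],[0,0,0],[0,0,0],[0,0,0]], "rotation": [[0,0,0],[0,0,0],[0,0,0],[0,0,0],[0,0,0],[0,0,0]], "grip_force": 20}}

```text
clock: 18.95
position: [0.6378, 0.0931, 0.2295]
tool_rot: [0.003, 1.08, -0.241]
force: [-1.4, -0.9, 0.3]
grip_width: 0.0063
```

```bash
python3 -c "
from draw import *
F=[];D=[]
for i in range(20):
    im=optics.grab_frame('scene'); o=monitor.observe(); F.append(np.r_[o['force'],o['moment']]); D.append(max(draw(im[:,:,::-1]),key=lambda q:q[1])[0])
print(np.mean(F,0),np.mean(D),D[-1]); print(kink(),o['clock'])"
```

```text
[-0.269 -0.547  0.028  0.008  0.575 -0.091] 41.79999999999999 41.8
[0.684 0.082 0.243] 19.95
```

Fz averages 0.03 N with the hook drawn 41.8 mm, so the scale carries the tote. Releasing now.

Request:
{"api": "arm_command", "payload": {"delta_pos": [[0,0,0],[0,0,0],[0,0,0],[0,0,0],[0,0,0],[0,0,0],[0,0,0],[0,0,0],[0,0,0],[0,0,0]], "rotation": [[0,0,0],[0,0,0],[0,0,0],[0,0,0],[0,0,0],[0,0,0],[0,0,0],[0,0,0],[0,0,0],[0,0,0]], "gripper": -0.2}}

```text
clock: 20.95
position: [0.6379, 0.0936, 0.2296]
tool_rot: [0.004, 1.079, -0.24]
force: [-0.6, -1.1, -1.3]
grip_width: 0.051
```

```bash
python3 -c "
from draw import *
F=[];D=[]
for i in range(8):
    im=optics.grab_frame('scene'); o=monitor.observe(); F.append(np.r_[o['force'],o['moment']]); D.append(float(max(draw(im[:,:,::-1]),key=lambda q:q[1])[0]))
print(np.mean(F,0),D); print(kink(),o['clock'],o['grip_width'])"
```

```text
[ 0.105  0.108 -0.068  0.13   0.499  0.006] [41.8, 41.8, 41.8, 41.8, 41.8, 41.8, 41.8, 41.8]
[0.684 0.082 0.244] 21.35 0.05145400434496584
```

Request:
{"api": "arm_command", "payload": {"delta_pos": [[-0.1,0,0],[-0.2,0,0],[-0.3,0,0],[-0.3,0,0],[-0.4,0,0],[-0.5,0,0],[-0.5,0,0],[-0.5,0,0],[-0.5,0,0],[-0.3,0,0]], "rotation": [[0,0,0],[0,0,0],[0,0,0],[0,0,0],[0,0,0],[0,0,0],[0,0,0],[0,0,0],[0,0,0],[0,0,0]]}}

```text
clock: 22.35
position: [0.5839, 0.1066, 0.3338]
tool_rot: [0.008, 1.078, -0.236]
force: [-0.4, 0.6, -0.3]
grip_width: 0.0516
```

Request:
{"api": "arm_command", "payload": {"delta_pos": [[-0.3,0,-0.1],[-0.3,0,-0.3],[-0.3,0,-0.3],[-0.3,0,-0.3],[-0.2,0,-0.2],[-0.1,0,-0.1],[0,0,0],[0,0,0],[0,0,0],[0,0,0]], "rotation": [[0,0,0],[0,0,0],[0,0,0],[0,0,0],[0,0,0],[0,0,0],[0,0,0],[0,0,0],[0,0,0],[0,0,0]]}}

```text
clock: 23.35
position: [0.5244, 0.1211, 0.357]
tool_rot: [0.008, 1.078, -0.235]
force: [0.6, -0.6, 0.6]
grip_width: 0.051
```

```bash
python3 -c "
from draw import *
D=[]; prev=None
for i in range(10):
    im=optics.grab_frame('scene'); D.append(float(max(draw(im[:,:,::-1]),key=lambda q:q[1])[0]))
    if i: print(round(float(cv2.absdiff(im[240:360,260:380],prev[240:360,260:380]).mean()),2),end=' ')
    prev=im
print(D,monitor.observe()['clock'])
out=cv2.resize(im[200:380,220:420,::-1],(666,600),interpolation=cv2.INTER_CUBIC); cv2.imwrite('pics/end.png',out)"
```

```text
2.59 2.62 2.62 2.61 2.61 2.6 2.63 2.59 2.61 [41.8, 41.8, 41.8, 41.8, 41.8, 41.8, 41.8, 41.8, 41.8, 41.8] 23.85
```

View pics/end.png

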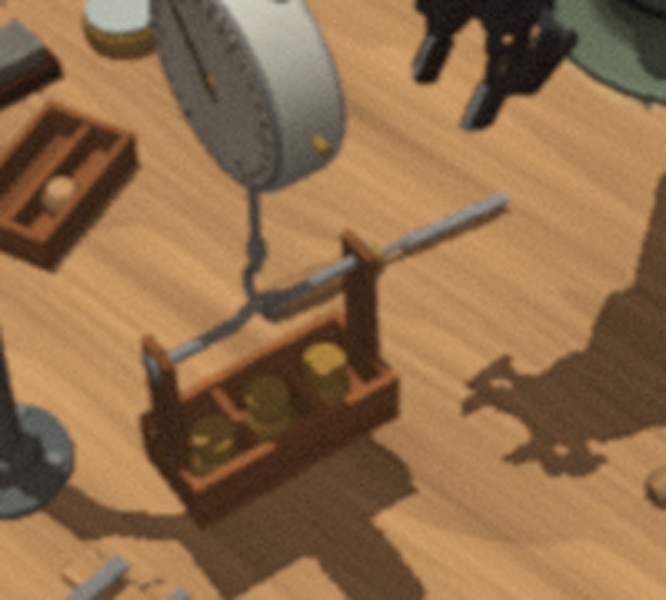

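The tote hangs level on the hook at about (262,300), with three caps in it, and the gripper is well clear. Frame differences are constant noise, so it is still. Handing in.

```bash
python3 -c "
from h import *
print(bot.job_done())"
```

```text
the job is handed in; nothing more can be done
None
```

The tote is hanging from the scale hook by the kink in its rod. It is level and still, clear of the bench, with all three caps in it. I handed the job in at about 24 s; it gives no verdict, so whether it passed is not confirmed.

- **What I did:** I gripped the rod at a 28° tilt and lifted it. I brought the kink in over the hook tip and lowered it at roughly 10–15 mm/s. I let go once the averaged vertical force on the tool was about 0.03 N.
- **Weight:** The hook is drawn about 41.8 mm by the camera. From that and the wrist force, the tote weighs about 4.5–4.7 N, or roughly 0.47 kg.
- **Last checks:** The hook reading stayed at 41.8 mm through the release and after I backed away, with frame-to-frame differences constant at noise level. The last picture shows the gripper well clear.
- **What went wrong on the way:**
  - The rod touched the hook shank with about 1.7 N while going in.
  - I first set the kink about 5–7 mm too far in x, so the hook rode on its slope with about 3.5 N sideways. I eased it back before putting on the full weight.
- **Not checked:** Neither the hook's peak speed nor the bystanders' positions were measured. The moves stayed slow and clear of the other things on the bench.

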